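# Clamp the incubation box on the shaker platform

## Robot

A 7-joint arm with a two-finger parallel gripper is mounted at the origin on the work surface. World frame = base frame: x ahead of the robot, y to its left, z up, the work surface at z = 0. Lengths are in m, angles in rad, forces in N, time in s.
With the tool pointing down it reaches from about 0.425 to 0.875 m from the base axis. Payload 4.7 kg.
Tool frame: the origin (TCP) lies where the fingers leave the gripper's body, on its centre line; the fingertips stand 70 mm ahead of it and the grasp point (between the pads) lies 51 mm ahead of it; z points along the fingers, y is the line along which they close (so a half turn about z gives the same grasp; the last joint's range is limited). The gripper opens to 87 mm and grips with 3 to 60 N. Pads are 19 mm wide; open, the fingers measure 117 mm over their backs; the gripper's body (75 mm by 190 mm) begins 51 mm behind the grasp point.
Start: joints at [-1.33, 0.321, -0.07, 1.45, 0.023, 1.371, -0.057], TCP at [0.146, 0.633, 0.292] pointing down, gripper open.
Joint ranges: [-2.86, 2.86], [-0.3, 2.09], [-1.38, 1.24], [0.06, 2.45], [-1.56, 4.7], [0.09, 2.05], [-2.69, 2.69]. Speed limits (rad/s): [2.57, 2.57, 3.14, 3.14, 3.14, 3.14, 3.14].

## Interface

Orientations are given as a rotation vector (axis times angle).
In Python, from bench import get_state, get_image, get_calibration, close_job gives the robot as it stands.
- The arm moves only by the tool send_rows, never from a script. Its argument "rows" is a list of rows, each an object of numbers: "hand": the finger opening in mm, from 0 to 87; "x", "y", "z": the shift along the world's x, y, z in mm; "roll": the turn about the world's z in degrees. A call has 1 to 10 rows; each row shifts and turns the commanded pose from where the row before left it; what a row does not reach is not made up. A row lasts 1/10 s, in which the tool goes at most 50 mm and 8.59 degrees, less where a joint would pass 70% of its speed; a pose out of reach is approached as far as the arm can. A call is refused whole if a number of a shift passes 50 or a number of a turn 8.59, either way. A call with a gripper value outside its range is refused whole. The fingers move at their own pace and stop on an object; "force" is the grip in N (left out, the last holds). Time passes only in rows, so rows that do not move let the fingers close. It gives the time, the measured TCP pose, the force, the opening and the grip force at its end, in the units of the state.
- get_state(): the state, without advancing time (a new reading comes with each control period).
- get_image(name): name is "scene" or "top"; returns the picture (400x640x3 uint8, blue, green, red); there is no depth.
- get_calibration(name): a dict with "mtx" (3x3 intrinsics, pixels), "world_from_camera" (4x4, takes a point from camera to world coordinates). Camera axes: x right, y down, z forward; pixel columns grow to the right and rows downward; lengths in m; the calibration is good to about 2 mm. A picture is of the moment at which its call begins. get_calibration takes no time and is no camera call.
- close_job(): hands the job in; it is judged then, once.
The state is a dict: "time": time; "joint_positions": joint angles; "qd": joint speeds; "joint_torque": joint torques, N m; "position": TCP position; "tool_rot": TCP orientation; "ft_force": force on the tool from outside, world axes, zero at the start; "torque": the same for the moment, N m; "grip_width": opening from 0.0 (shut) to 1.0 (fully open); "grip_force": force on a finger pad.
Only numpy, scipy, OpenCV 4.12 (cv2) and the standard library are available. Lean on these libraries where they do the work, as an engineer would, in place of code of your own. Each camera call takes 0.05 s, during which the arm holds its last target. There are 200 camera calls.

## Task

Secure the lidded white box on the shaker platform using only pushes of the fingertips, without lifting it: slide it to the middle of the platform's width and flat back against the fixed rubber-sleeved bar behind it, and push the sliding clamp bar at the front of the platform up against it, so that the box sits square and snug between the two bars. Leave the two bottles behind the fixed bar and everything on the bench where they stand.

Things in the scene. Friction and masses are not known exactly. Their poses are not given: they have to be found in the camera images.
- platform (a point): Centre of the top face of the shaker's flat aluminium platform, 360 x 360 mm, top 110 mm above the bench, fixed. x points from its front (robot's side) to its rear, y left along the bars, z up; y = 0 is the midline, marked by a row of holes. A 10 mm guide rod runs along x at y = +-165 mm, 24 mm above the platform (end posts 34 mm tall). A rearmost third bar, also fixed, lies at x = 153 mm.
- fixed_bar (a point): Middle, on its axis, of the fixed bar against which the box must be pushed: black, along y, 75 mm behind the platform's centre, 24 mm above the platform. Round rubber sleeve of 9 mm radius, so its front face is 66 mm behind the platform's centre. Same axes as the platform.
- clamp_mid (a point): Middle of the sliding clamp bar, on its axis, 24 mm above the platform (bar top 33 mm above it). Round rubber sleeve of radius 9 mm, 300 mm long along y with an end block on each guide rod; same axes as the platform. It can be pushed anywhere along its front side.
- clamp_bar (a joint): Position of the clamp bar along the guide rods in m: 0 is fully forward (bar axis 142 mm in front of the platform's centre), growing as it slides towards the rear, up to 0.125. It starts between 0 and 0.012. It slides with about 3 N of friction, has no spring, and stays where it is left.
- box_center (a point): Centre of the loose lidded white plastic box, half-way up (28 mm above its underside): 100 mm along its x (front to rear), 110 mm along its y (left to right), 56 mm tall, 0.2 to 0.45 kg, smooth flat sides. It stands on the platform between clamp bar and fixed bar. Flat against the fixed bar, its centre is 16 mm behind the platform's centre.
- bottle_l: Brown glass bottle with a blue cap, 56 mm in diameter, 100 mm tall, standing on the platform between the fixed bar and the rearmost bar, left of the midline. Origin at the centre of its underside. To be left alone.
- bottle_r: The same kind of bottle, right of the midline. To be left alone.
- beaker: Glass beaker, 68 mm in diameter, 90 mm tall, on the bench beside the shaker. Origin at the centre of its underside. To be left alone.
- jar: Brown glass jar with a white cap, 64 mm in diameter, 85 mm tall, on the bench beside the shaker. Origin at the centre of its underside. To be left alone.
- tip_box: Grey pipette-tip box with a frosted lid, 85 x 122 x 66 mm, on the bench beside the shaker. Origin at the centre of its underside. To be left alone.
- wash_bottle: White wash bottle with a red cap and a bent spout, 72 mm in diameter, 195 mm tall, on the bench beside the shaker. Origin at the centre of its underside. To be left alone.
- tube_rack: Blue tube rack with capped tubes, 100 x 200 x 100 mm, on the bench beside the shaker. Origin at the centre of its underside. To be left alone.

How it is judged:
By the outcome, as a careful person would: the job done as asked, in the order asked, and still so for the second after the job is handed in, with the robot touching nothing.
It also fails if it takes over 61 s, if anything falls off the work surface, if the arm or the gripper's body presses on something with over 40 N, if the wrist force passes 120 N, or if a joint passes its speed limit or range.

## Working session

There is one attempt and no reset: what is moved stays moved. The work goes in short steps, Python scripts to look and compute and a tool call to move; the robot and the scene stay as the last step left them, time stands still between calls to the robot, and variables do not carry over. Pictures are saved under pics/ and viewed, at most 10 in all, crops included, and the job is handed in when it is done.

Besides the shell and the picture viewer there is one more tool, called after "Call:" as name(argument=value, ...), one argument or row to a line, values as JSON. send_rows: Moves the arm, as the interface text tells. Its arguments: {"type":"object","properties":{"rows":{"type":"array","items":{"type":"object","properties":{"hand":{"type":"number"},"x":{"type":"number"},"y":{"type":"number"},"z":{"type":"number"},"roll":{"type":"number"}}}},"force":{"type":"number"}},"required":["rows"]}

```bash
mkdir -p pics
python3 - <<'E'
from bench import *
import cv2
for n in("scene","top"):
    cv2.imwrite(f"pics/{n}0.png",get_image(n)); c=get_calibration(n); print(n,c["mtx"],c["world_from_camera"])
s=get_state();print(s)
E
```

```text
scene [[364.0656183    0.         317.17951623]
 [  0.         364.0656183  195.62511415]
 [  0.           0.           1.        ]] [[-7.73483729e-02  5.91386951e-01 -8.02669735e-01  1.36766088e+00]
 [ 9.97003994e-01  4.62966484e-02 -6.19649661e-02  9.11300866e-02]
 [ 5.15646080e-04 -8.05057820e-01 -5.93196123e-01  6.92055198e-01]
 [ 0.00000000e+00  0.00000000e+00  0.00000000e+00  1.00000000e+00]]
top [[478.35663658   0.         318.21792975]
 [  0.         478.35663658 201.40189605]
 [  0.           0.           1.        ]] [[ 0.00613617 -0.98512097  0.17175277  0.37512586]
 [-0.99997889 -0.00567779  0.00315991  0.03713367]
 [-0.00213772 -0.17176853 -0.98513502  1.39430249]
 [ 0.          0.          0.          1.        ]]
{'time': 0.1, 'joint_positions': array([-1.32989635,  0.32172234, -0.07006879,  1.45157232,  0.02260642,
        1.37079613, -0.0569073 ]), 'qd': array([-0.00063069, -0.00423086,  0.00051797, -0.00230079, -0.00014926,
        0.0014401 ,  0.00151102]), 'joint_torque': array([ 1.33009262e-04, -4.92570841e+01, -4.05714065e-01, -3.13395238e+01,
       -6.41336571e-02,  3.96316010e-02,  6.98377471e-05]), 'position': array([0.14612538, 0.63296799, 0.29127819]), 'tool_rot': array([-3.55472262e-01, -3.12132708e+00,  2.68518973e-03]), 'ft_force': array([ 0.08623647,  0.67351218, -0.11634116]), 'torque': array([ 0.01472893, -0.00537742, -0.02202522]), 'grip_force': 0.0, 'grip_width': 1.0027911119724213}
```

View pics/scene0.png

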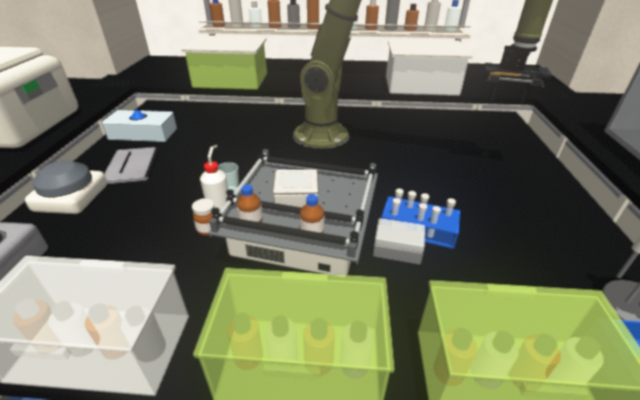

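View pics/top0.png

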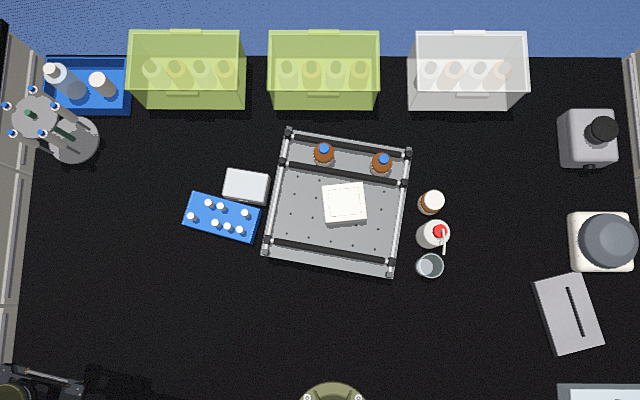

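The top view shows the platform at about (265-410, 130-278), turned slightly. The box is at about (345,204), the bottles at (324,153) and (381,162), and the clamp bar runs from about (270,240) to (398,262). I'll zoom in and mask next.

```bash
cat > h.py <<'E'
import numpy as np,cv2
from bench import *
def ray(n,uv,z):
    c=get_calibration(n);T=np.array(c["world_from_camera"]);K=np.array(c["mtx"])
    uv=np.atleast_2d(np.array(uv,float));d=np.c_[uv,np.ones(len(uv))]@np.linalg.inv(K).T@T[:3,:3].T
    o=T[:3,3];return o+d*((z-o[2])/d[:,2])[:,None]
def proj(n,P):
    c=get_calibration(n);T=np.linalg.inv(np.array(c["world_from_camera"]));K=np.array(c["mtx"])
    p=(np.atleast_2d(P)@T[:3,:3].T+T[:3,3])@K.T;return p[:,:2]/p[:,2:]
def box_contour(im,thr=205):
    m=(im.min(2)>thr).astype(np.uint8);m[:,:270]=0;m[:,402:]=0;m[:170]=0;m[238:]=0
    c=max(cv2.findContours(m,0,1)[0],key=cv2.contourArea);return c
E
python3 - <<'E'
from h import *
im=cv2.imread("pics/top0.png")
cv2.imwrite("pics/crop0.png",cv2.resize(im[120:290,250:450],None,fx=3.5,fy=3.5,interpolation=cv2.INTER_CUBIC))
for t in(190,205,220,235):
    c=box_contour(im,t);print(t,cv2.contourArea(c),cv2.minAreaRect(c))
E
```

```text
190 1489.0 ((343.8168640136719, 201.6683349609375), (37.31389236450195, 42.48808670043945), 84.2894058227539)
205 1469.0 ((343.8317565917969, 201.70704650878906), (37.1122932434082, 41.77705383300781), 84.0938491821289)
220 1447.5 ((343.98529052734375, 201.691162109375), (36.906494140625, 41.46835708618164), 84.0938491821289)
235 1415.0 ((343.8399658203125, 201.6199951171875), (36.529197692871094, 41.125362396240234), 84.0938491821289)
```

View pics/crop0.png

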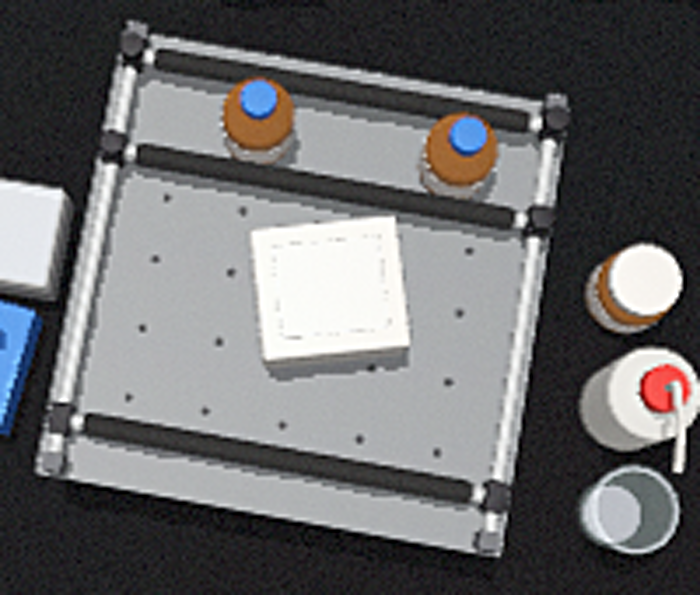

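The crop shows the box turned about 14° relative to the bars. Its top quad has corners near crop (250,232), (395,217), (408,350) and (262,362). Five hole columns are visible, and the middle column's front hole is at crop (282,425). Next I fit the platform frame from the bars and holes, and the box from both views.

```bash
cat >> h.py <<'E'
def bar(im,a,b,z=.134,w=5):
    a=np.array(a)/3.5+[250,120];b=np.array(b)/3.5+[250,120]
    m=np.zeros(im.shape[:2],np.uint8);cv2.line(m,tuple(int(round(v)) for v in a),tuple(int(round(v)) for v in b),255,w*2-1)
    ys,xs=np.nonzero((m>0)&(im.max(2)<75))
    # restrict between a,b
    t=((np.c_[xs,ys]-a)@(b-a))/((b-a)@(b-a));k=(t>.05)&(t<.95)
    P=ray("top",np.c_[xs,ys][k],z)[:,:2]
    vx,vy,x,y=cv2.fitLine(P.astype(np.float32),cv2.DIST_HUBER,0,.001,.001).ravel()
    d=np.array([vx,vy]);d*=np.sign(d[1]);return np.array([x,y]),d
E
python3 - <<'E'
from h import *
im=cv2.imread("pics/top0.png")
for nm,a,b in(("rear",(155,60),(528,123)),("fixed",(140,153),(515,219)),("clamp",(85,422),(470,493))):
    p,d=bar(im,a,b);n=np.array([d[1],-d[0]]);print(nm,p,np.degrees(np.arctan2(-d[0],d[1])),p@n)
    print("  ends",ray("top",np.array([a,b])/3.5+[250,120],.134)[:,:2])
H=np.array([(167,198),(243,211),(469,251),(155,259),(231,272),(460,314),(142,328),(219,342),(448,382),(128,397),(205,411),(282,425),(360,439),(437,452)])/3.5+[250-.36,120-.36]
g=im.min(2).astype(float);R=[]
for u,v in H:
    u0,v0=int(round(u)),int(round(v));w=g[v0-2:v0+3,u0-2:u0+3];w=np.clip(np.median(w)-w-8,0,None);yy,xx=np.mgrid[v0-2:v0+3,u0-2:u0+3];R.append(((w*xx).sum()/w.sum(),(w*yy).sum()/w.sum()))
print("holes",ray("top",R,.110)[:,:2].round(4).tolist())
im2=cv2.imread("pics/scene0.png")
c=box_contour(im,235);q=cv2.boxPoints(cv2.minAreaRect(c));print("boxtop",q,ray("top",q,.166)[:,:2])
r=cv2.minAreaRect(ray("top",c[:,0],.166)[:,:2].astype(np.float32)*1000);print(r)
cv2.imwrite("pics/crop1.png",cv2.resize(im2[140:280,190:390],None,fx=4,fy=4,interpolation=cv2.INTER_CUBIC))
E
```

```text
rear [ 0.7508125  -0.03620351] -9.687303 0.7461985
  ends [[ 0.7731227   0.10781833]
 [ 0.72383229 -0.1827526 ]]
fixed [ 0.6726741  -0.02631337] -9.85426 0.667253
  ends [[ 0.69816063  0.118339  ]
 [ 0.6475309  -0.17096446]]
clamp [0.4636811  0.01119506] -9.874873 0.45489156
  ends [[ 0.4893273   0.15639258]
 [ 0.43791563 -0.13268384]]
holes [[0.6693, 0.0992], [0.659, 0.0395], [0.628, -0.1375], [0.6204, 0.1077], [0.6101, 0.0485], [0.579, -0.129], [0.5658, 0.117], [0.5553, 0.0575], [0.525, -0.1196], [0.5118, 0.1267], [0.5014, 0.0677], [0.4911, 0.0083], [0.4806, -0.0508], [0.4706, -0.11]]
boxtop [[321.50702 185.56824]
 [362.41406 181.33646]
 [366.1729  217.67175]
 [325.26587 221.90353]] [[ 0.63145805  0.0327096 ]
 [ 0.64341118 -0.07461922]
 [ 0.54720616 -0.08341811]
 [ 0.53553993  0.02250984]]
((589.4064331054688, -25.521148681640625), (96.56930541992188, 106.84422302246094), 6.284805774688721)
```

View pics/crop1.png

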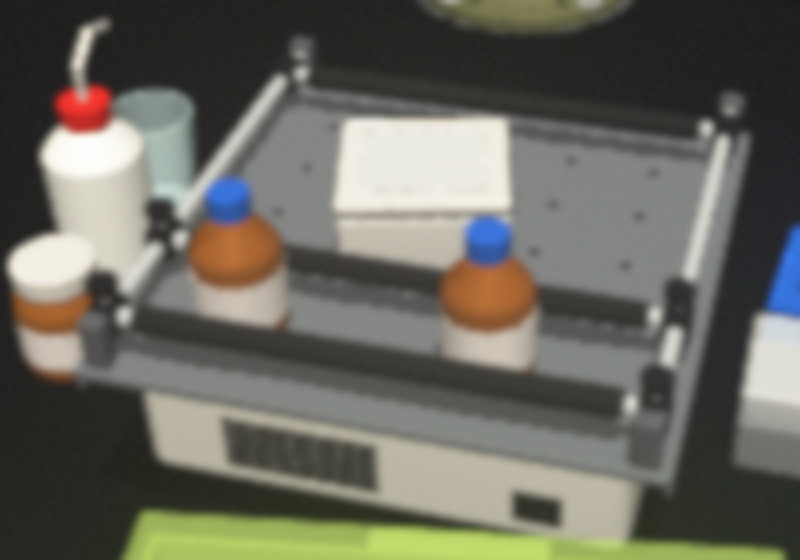

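Both views agree with the layout.

| Item | Measured |
|---|---|
| Platform centre, world | (0.5995, -0.0105) m |
| Platform yaw | -9.86° |
| Box centre, platform frame | (-7, -16.5) mm |
| Box yaw, platform frame | +16° |
| Clamp joint | about 0.004 m |

I'll push from the right with two fingers first.

Call:
send_rows(
  rows=[
    {"hand":36,"x":40,"y":-20,"roll":-7.9},
    {"x":40,"y":-20,"roll":-7.9},
    {"x":40,"y":-20,"roll":-7.9},
    {"x":40,"y":-20,"roll":-7.9},
    {"x":40,"y":-20,"roll":-7.9},
    {"x":40,"y":-20,"roll":-7.9},
    {"x":40,"y":-20,"roll":-7.9},
    {"x":40,"y":-20,"roll":-7.9},
    {"x":40,"y":-20,"roll":-7.9},
    {"x":5,"y":-47,"roll":-7.9},
  ],
)

```text
schema error: expected keys hand, x, y, z, roll
```

Call:
send_rows(
  rows=[
    {"x":5,"y":-47,"roll":-7.9},
    {"x":5,"y":-47},
    {"x":5,"y":-47},
    {"x":5,"y":-47},
    {"x":5,"y":-47},
    {"x":5,"y":-47},
    {"x":5,"y":-47},
    {"x":5,"y":-47},
    {"x":5,"y":-47},
    {"x":5,"y":-47},
  ],
)

```text
schema error: expected keys hand, x, y, z, roll
```

```bash
cat >> h.py <<'E'
from scipy.spatial.transform import Rotation as Ro
PS=np.radians(-9.86);EX=np.array([np.cos(PS),np.sin(PS)]);EY=np.array([-EX[1],EX[0]]);C=np.array([.5995,-.0105])
def st():
    s=get_state();p=s["position"];R=Ro.from_rotvec(s["tool_rot"]).as_matrix();q=p[:2]-C
    print("t",round(s["time"],2),"plat mm",(q@EX*1000).round(1),(q@EY*1000).round(1),"tip over plat",((p[2]-.18)*1000).round(1),"world",p.round(4),
     "tooly deg",np.degrees(np.arctan2(R[1,1],R[0,1])).round(2),"tilt",R[:,2].round(3),"F",s["ft_force"].round(1),"q",s["joint_positions"].round(2),"w",round(s["grip_width"]*87,1))
def w(px,py): return C+px/1000*EX+py/1000*EY
def boxpose(im):
    c=box_contour(im,235);r=cv2.minAreaRect(((ray("top",c[:,0],.166)[:,:2]-C)@np.c_[EX,EY]*1000).astype(np.float32));return r
E
python3 -c "
from h import *
st();print((w(-18,-105)-get_state()['position'][:2])*1000)
im=cv2.imread('pics/top0.png');print(boxpose(im))
for c in [(258,98),(468,135)]:print(((ray('top',np.array(c)/3.5+[250,120],.21)[0,:2]-C)@np.c_[EX,EY]*1000).round())"
```

```text
t 0.1 plat mm -556.9 556.3 tip over plat 111.3 world [0.1461 0.633  0.2913] tooly deg 77.01 tilt [-0.    -0.002 -1.   ] F [ 0.1  0.7 -0.1] q [-1.33  0.32 -0.07  1.45  0.02  1.37 -0.06] w 87.2
[ 417.66015473 -743.83470693]
((-7.372297286987305, -16.527748107910156), (96.5693359375, 106.84424591064453), 16.144840240478516)
[113.  58.]
[112. -97.]
```

Call:
send_rows(
  rows=[
    {"hand":36,"x":40,"y":-20,"z":0,"roll":-7.9},
    {"hand":36,"x":40,"y":-20,"z":0,"roll":-7.9},
    {"hand":36,"x":40,"y":-20,"z":0,"roll":-7.9},
    {"hand":36,"x":40,"y":-20,"z":0,"roll":-7.9},
    {"hand":36,"x":40,"y":-20,"z":0,"roll":-7.9},
    {"hand":36,"x":40,"y":-20,"z":0,"roll":-7.9},
    {"hand":36,"x":40,"y":-20,"z":0,"roll":-7.9},
    {"hand":36,"x":40,"y":-20,"z":0,"roll":-7.9},
    {"hand":36,"x":40,"y":-20,"z":0,"roll":-7.9},
    {"hand":36,"x":5,"y":-47,"z":0,"roll":-7.9},
  ],
)

```text
time: 1.1
position: [0.5143, 0.4064, 0.2886]
tool_rot: [2.265, 2.174, -0.004]
ft_force: [0.5, -0.2, 0.3]
grip_width: 0.418
grip_force: 0.0
```

Call:
send_rows(
  rows=[
    {"hand":36,"x":5,"y":-47,"z":0,"roll":-7.9},
    {"hand":36,"x":5,"y":-47,"z":0,"roll":0},
    {"hand":36,"x":5,"y":-47,"z":0,"roll":0},
    {"hand":36,"x":5,"y":-47,"z":0,"roll":0},
    {"hand":36,"x":5,"y":-47,"z":0,"roll":0},
    {"hand":36,"x":5,"y":-47,"z":0,"roll":0},
    {"hand":36,"x":5,"y":-47,"z":0,"roll":0},
    {"hand":36,"x":5,"y":-47,"z":0,"roll":0},
    {"hand":36,"x":5,"y":-47,"z":0,"roll":0},
    {"hand":36,"x":5,"y":-47,"z":0,"roll":0},
  ],
)

```text
time: 2.1
position: [0.5608, -0.0654, 0.2921]
tool_rot: [-2.404, -2.022, -0.0]
ft_force: [0.6, 0.1, 0.1]
grip_width: 0.416
grip_force: 0.0
```

```bash
python3 -c "
from h import *
st();print((w(-18,-105)-get_state()['position'][:2])*1000)"
```

```text
t 2.1 plat mm -28.7 -60.7 tip over plat 112.1 world [ 0.5608 -0.0654  0.2921] tooly deg -9.87 tilt [-0.  0. -1.] F [0.6 0.1 0.1] q [-0.51  0.15  0.64  1.69 -0.09  1.33 -0.02] w 36.2
[  2.97416462 -45.46124912]
```

Call:
send_rows(
  rows=[
    {"hand":36,"x":3,"y":-45,"z":0,"roll":0},
    {"hand":36,"x":0,"y":0,"z":-30,"roll":0},
    {"hand":36,"x":0,"y":0,"z":-30,"roll":0},
    {"hand":36,"x":0,"y":0,"z":-25,"roll":0},
    {"hand":36,"x":0,"y":0,"z":-10,"roll":0},
    {"hand":36,"x":0,"y":0,"z":0,"roll":0},
  ],
)

```text
time: 2.7
position: [0.5632, -0.1084, 0.1958]
tool_rot: [-2.403, -2.02, 0.004]
ft_force: [0.1, -0.6, 0.0]
grip_width: 0.415
grip_force: 0.0
```

```bash
python3 -c "
from h import *
st();print((w(-18,-64.5)-get_state()['position'][:2])*1000)"
```

```text
t 2.7 plat mm -19.0 -102.6 tip over plat 15.8 world [ 0.5632 -0.1084  0.1958] tooly deg -9.89 tilt [-0.003 -0.    -1.   ] F [ 0.1 -0.6  0. ] q [-0.42  0.26  0.66  1.78 -0.17  1.16  0.12] w 36.1
[ 7.47930582 37.39629321]
```

Call:
send_rows(
  rows=[
    {"hand":36,"x":0.7,"y":4,"z":0,"roll":0},
    {"hand":36,"x":0.7,"y":4,"z":0,"roll":0},
    {"hand":36,"x":0.7,"y":4,"z":0,"roll":0},
    {"hand":36,"x":0.7,"y":4,"z":0,"roll":0},
    {"hand":36,"x":0.7,"y":4,"z":0,"roll":0},
    {"hand":36,"x":0.7,"y":4,"z":0,"roll":0},
    {"hand":36,"x":0.7,"y":4,"z":0,"roll":0},
    {"hand":36,"x":0.4,"y":2.5,"z":0,"roll":0},
    {"hand":36,"x":0.4,"y":2.5,"z":0,"roll":0},
    {"hand":36,"x":0,"y":0,"z":0,"roll":0},
  ],
)

```text
time: 3.7
position: [0.57, -0.0749, 0.1972]
tool_rot: [-2.404, -2.022, -0.001]
ft_force: [-0.8, -1.9, 1.0]
grip_width: 0.413
grip_force: 0.6
```

```bash
python3 -c "
from h import *
im=get_image('top');cv2.imwrite('pics/top1.png',im);st();print(boxpose(im))
cv2.imwrite('pics/c1.png',cv2.resize(im[120:290,250:450],None,fx=3.5,fy=3.5,interpolation=cv2.INTER_CUBIC))"
```

```text
t 3.75 plat mm -18.1 -68.6 tip over plat 17.1 world [ 0.57   -0.075   0.1971] tooly deg -9.87 tilt [ 0.     0.001 -1.   ] F [ 0.1 -0.7  1.1] q [-0.47  0.26  0.64  1.78 -0.17  1.16  0.05] w 36.2
((-1.243682861328125, 10.863323211669922), (96.75221252441406, 92.11248779296875), 7.520284652709961)
```

View pics/c1.png

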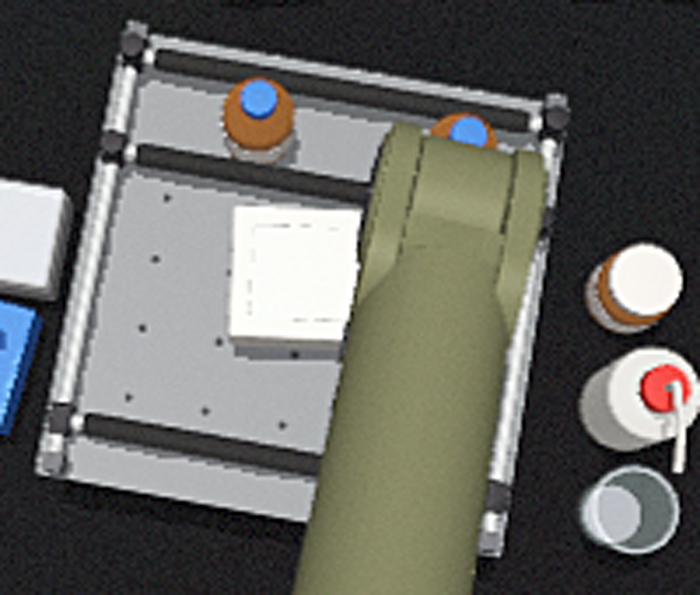

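The crop shows the box now turned about 8° relative to the bars, with its centre near y = +3 mm. The arm hides its right side. I'll go to the front push, which squares it on the fixed bar.

Call:
send_rows(
  rows=[
    {"hand":36,"x":-4,"y":-24,"z":0,"roll":0},
    {"hand":60,"x":0,"y":0,"z":40,"roll":0},
    {"hand":60,"x":0,"y":0,"z":40,"roll":0},
    {"hand":60,"x":-6.5,"y":10.8,"z":0,"roll":8.18},
    {"hand":60,"x":-6.5,"y":10.8,"z":0,"roll":8.18},
    {"hand":60,"x":-6.5,"y":10.8,"z":0,"roll":8.18},
    {"hand":60,"x":-6.5,"y":10.8,"z":0,"roll":8.18},
    {"hand":60,"x":-6.5,"y":10.8,"z":0,"roll":8.18},
    {"hand":60,"x":-6.5,"y":10.8,"z":0,"roll":8.18},
    {"hand":60,"x":-6.5,"y":10.8,"z":0,"roll":8.18},
  ],
)

```text
time: 4.75
position: [0.5203, -0.0226, 0.2772]
tool_rot: [1.133, 2.93, 0.003]
ft_force: [0.8, 0.7, -1.0]
grip_width: 0.689
grip_force: 0.0
```

Call:
send_rows(
  rows=[
    {"hand":60,"x":-6.5,"y":10.8,"z":0,"roll":8.18},
    {"hand":60,"x":-6.5,"y":10.8,"z":0,"roll":8.18},
    {"hand":60,"x":-6,"y":10.6,"z":0,"roll":8.18},
    {"hand":60,"x":0,"y":0,"z":0,"roll":8.2},
    {"hand":60,"x":0,"y":0,"z":0,"roll":0},
  ],
)

```text
time: 5.25
position: [0.5014, 0.0094, 0.2773]
tool_rot: [0.268, 3.13, 0.002]
ft_force: [0.7, 0.1, 0.8]
grip_width: 0.693
grip_force: 0.0
```

```bash
python3 -c "
from h import *
st();print((w(-98,0)-get_state()['position'][:2])*1000)"
```

```text
t 5.25 plat mm -100.1 2.8 tip over plat 97.3 world [0.5014 0.0094 0.2773] tooly deg 80.2 tilt [ 0.001  0.001 -1.   ] F [0.7 0.1 0.8] q [-0.55  0.    0.48  1.85 -0.    1.29  1.33] w 60.3
[ 1.55899192 -3.10203113]
```

Call:
send_rows(
  rows=[
    {"hand":60,"x":0,"y":0,"z":-30,"roll":0},
    {"hand":60,"x":0,"y":0,"z":-30,"roll":0},
    {"hand":60,"x":0,"y":0,"z":-20,"roll":0},
    {"hand":60,"x":12,"y":-2.1,"z":0,"roll":0},
    {"hand":60,"x":8,"y":-1.4,"z":0,"roll":0},
    {"hand":60,"x":5,"y":-0.9,"z":0,"roll":0},
    {"hand":60,"x":5,"y":-0.9,"z":0,"roll":0},
    {"hand":60,"x":5,"y":-0.9,"z":0,"roll":0},
    {"hand":60,"x":5,"y":-0.9,"z":0,"roll":0},
    {"hand":60,"x":4,"y":-0.7,"z":0,"roll":0},
  ],
)

```text
time: 6.25
position: [0.5457, 0.0007, 0.1975]
tool_rot: [-0.27, -3.13, -0.001]
ft_force: [-1.4, 1.4, 1.4]
grip_width: 0.686
grip_force: 1.2
```

Call:
send_rows(
  rows=[
    {"hand":60,"x":3,"y":-0.5,"z":0,"roll":0},
    {"hand":60,"x":3,"y":-0.5,"z":0,"roll":0},
    {"hand":60,"x":0,"y":0,"z":0,"roll":0},
  ],
)

```text
time: 6.55
position: [0.5518, -0.0009, 0.1972]
tool_rot: [0.271, 3.129, -0.001]
ft_force: [0.0, 0.2, -0.4]
grip_width: 0.694
grip_force: 0.2
```

```bash
python3 -c "
from h import *
st()"
```

```text
t 6.55 plat mm -48.6 1.3 tip over plat 17.2 world [ 0.5518 -0.0009  0.1972] tooly deg 80.09 tilt [ 0.001 -0.    -1.   ] F [ 0.   0.2 -0.4] q [-0.5   0.19  0.51  1.83 -0.1   1.14  1.44] w 60.4
```

Next I push about 7 mm more in small steps and watch the force.

Call:
send_rows(
  rows=[
    {"hand":60,"x":2,"y":-0.35,"z":0,"roll":0},
    {"hand":60,"x":1.5,"y":-0.25,"z":0,"roll":0},
    {"hand":60,"x":1,"y":-0.2,"z":0,"roll":0},
  ],
)

```text
time: 6.85
position: [0.5535, -0.0014, 0.1972]
tool_rot: [-0.271, -3.123, -0.001]
ft_force: [-13.2, 2.3, 9.5]
grip_width: 0.691
grip_force: 6.5
```

Call:
send_rows(
  rows=[
    {"hand":60,"x":1,"y":-0.2,"z":0,"roll":0},
    {"hand":60,"x":1,"y":-0.2,"z":0,"roll":0},
  ],
)

```text
time: 7.05
position: [0.5537, -0.0014, 0.1972]
tool_rot: [-0.27, -3.119, -0.001]
ft_force: [-20.1, 3.1, 15.1]
grip_width: 0.687
grip_force: 9.7
```

```bash
python3 -c "
from h import *
im=get_image('top');cv2.imwrite('pics/top2.png',im);st();print(boxpose(im))
cv2.imwrite('pics/c2.png',cv2.resize(im[120:290,250:450],None,fx=3.5,fy=3.5,interpolation=cv2.INTER_CUBIC))"
```

```text
t 7.1 plat mm -46.6 1.1 tip over plat 17.2 world [ 0.5537 -0.0014  0.1972] tooly deg 80.1 tilt [-0.011  0.002 -1.   ] F [-17.7   2.1  13.9] q [-0.5   0.2   0.51  1.82 -0.11  1.16  1.45] w 60.0
((-87.61886596679688, 162.26065063476562), (7.836611270904541, 2.5906193256378174), 11.183065414428711)
```

The box is firm against the bar at about 20 N. I'll back off and lift clear so the camera can see it.

Call:
send_rows(
  rows=[
    {"hand":60,"x":-5,"y":0.9,"z":0,"roll":0},
    {"hand":60,"x":-20,"y":3.5,"z":0,"roll":0},
    {"hand":60,"x":-10,"y":1.8,"z":10,"roll":0},
    {"hand":60,"x":0,"y":0,"z":45,"roll":0},
    {"hand":60,"x":0,"y":0,"z":45,"roll":0},
    {"hand":60,"x":5,"y":48,"z":0,"roll":0},
    {"hand":60,"x":5,"y":48,"z":0,"roll":0},
    {"hand":60,"x":5,"y":48,"z":0,"roll":0},
    {"hand":60,"x":5,"y":48,"z":0,"roll":0},
    {"hand":60,"x":0,"y":0,"z":0,"roll":0},
  ],
)

```text
time: 8.1
position: [0.5421, 0.2053, 0.2966]
tool_rot: [0.253, 3.131, 0.006]
ft_force: [-0.1, 0.0, 0.0]
grip_width: 0.691
grip_force: 0.0
```

```bash
python3 -c "
from h import *
im=get_image('top');cv2.imwrite('pics/top3.png',im);st();print(boxpose(im))
cv2.imwrite('pics/c3.png',cv2.resize(im[120:290,250:450],None,fx=3.5,fy=3.5,interpolation=cv2.INTER_CUBIC))"
```

```text
t 8.15 plat mm -92.2 198.4 tip over plat 116.7 world [0.5427 0.2008 0.2967] tooly deg 80.51 tilt [ 0.001  0.    -1.   ] F [ 1.2 -1.5 -0.2] q [-0.72  0.17  0.36  1.64 -0.06  1.34  1.06] w 60.2
((15.85922622680664, -2.4670791625976562), (107.23213195800781, 96.73922729492188), 89.91107940673828)
```

View pics/c3.png

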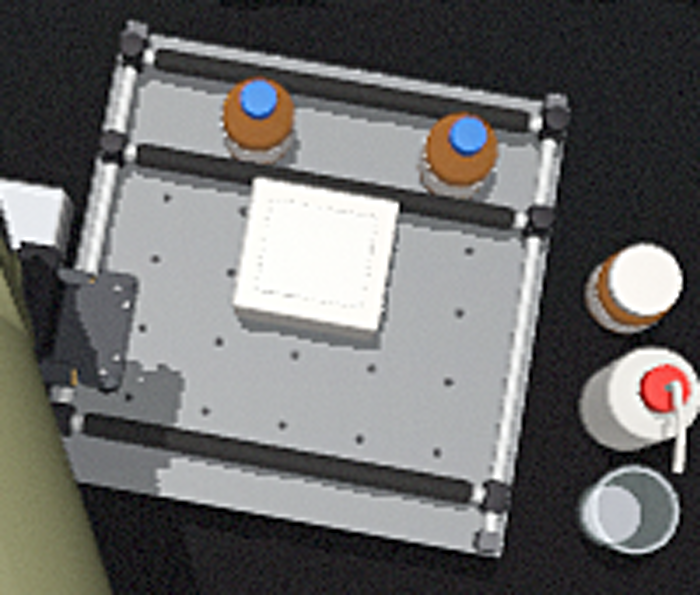

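The crop shows the box square and flush on the fixed bar: centre about (15.9, -2.5) mm and yaw about 0°, with the bottles undisturbed. I'll nudge it about 2.5 mm left with closed fingers on its right side, keeping the gripper body above the bottle tops.

Call:
send_rows(
  rows=[
    {"hand":0,"x":7,"y":-39,"z":0,"roll":0},
    {"hand":0,"x":7,"y":-39,"z":0,"roll":0},
    {"hand":0,"x":7,"y":-39,"z":0,"roll":0},
    {"hand":0,"x":7,"y":-39,"z":0,"roll":0},
    {"hand":0,"x":7,"y":-39,"z":0,"roll":0},
    {"hand":0,"x":7,"y":-39,"z":0,"roll":0},
    {"hand":0,"x":7,"y":-39,"z":0,"roll":0},
    {"hand":0,"x":7,"y":-39,"z":0,"roll":0},
    {"hand":0,"x":0,"y":0,"z":0,"roll":0},
    {"hand":0,"x":0,"y":0,"z":0,"roll":0},
  ],
)

```text
time: 9.15
position: [0.5984, -0.1185, 0.2974]
tool_rot: [0.278, 3.128, -0.001]
ft_force: [-0.3, 1.4, -0.9]
grip_width: 0.009
grip_force: 0.0
```

```bash
python3 -c "
from h import *
st();print((w(16,-90)-get_state()['position'][:2])*1000)"
```

```text
t 9.15 plat mm 17.4 -106.6 tip over plat 117.4 world [ 0.5984 -0.1185  0.2974] tooly deg 79.83 tilt [ 0.001 -0.001 -1.   ] F [-0.3  1.4 -0.9] q [-0.33  0.25  0.58  1.57 -0.14  1.36  1.66] w 0.8
[ 1.41001081 16.57989674]
```

Call:
send_rows(
  rows=[
    {"hand":0,"x":0,"y":0,"z":-40,"roll":0},
    {"hand":0,"x":0,"y":0,"z":-30,"roll":0},
    {"hand":0,"x":0,"y":0,"z":-11,"roll":0},
    {"hand":0,"x":2,"y":12,"z":0,"roll":0},
    {"hand":0,"x":1.7,"y":10,"z":0,"roll":0},
    {"hand":0,"x":0.9,"y":5,"z":0,"roll":0},
    {"hand":0,"x":0.5,"y":3,"z":0,"roll":0},
    {"hand":0,"x":0,"y":0,"z":0,"roll":0},
  ],
)

```text
time: 9.95
position: [0.6046, -0.0848, 0.2173]
tool_rot: [0.269, 3.128, 0.001]
ft_force: [0.4, -0.4, -0.5]
grip_width: 0.006
grip_force: 0.0
```

Call:
send_rows(
  rows=[
    {"hand":0,"x":0.2,"y":1,"z":0,"roll":0},
    {"hand":0,"x":0.2,"y":1,"z":0,"roll":0},
    {"hand":0,"x":0,"y":0,"z":0,"roll":0},
  ],
)

```text
time: 10.25
position: [0.6044, -0.0838, 0.2164]
tool_rot: [0.271, 3.13, 0.0]
ft_force: [-0.1, 1.1, -0.6]
grip_width: 0.008
grip_force: 0.0
```

```bash
cat >> h.py <<'E'
def left(im):
    c=box_contour(im,235)[:,0];P=(ray("top",c,.166)[:,:2]-C)@np.c_[EX,EY]*1000
    k=(P[:,0]>-15)&(P[:,0]<45)&(P[:,1]>20);vx,vy,x,y=cv2.fitLine(P[k].astype(np.float32),cv2.DIST_HUBER,0,.01,.01).ravel()
    return "left face y at x=16: %.2f, yaw %.2f"%(y+(16-x)*vy/vx,np.degrees(np.arctan(vy/vx)))
E
python3 -c "
from h import *
print(left(cv2.imread('pics/top3.png')))
im=get_image('top');st();print(left(im))"
```

```text
left face y at x=16: 49.67, yaw 0.26
t 10.3 plat mm 17.3 -71.5 tip over plat 36.3 world [ 0.6043 -0.0839  0.2163] tooly deg 80.08 tilt [ 0.  0. -1.] F [-0.1  0.3  0.1] q [-0.36  0.31  0.55  1.67 -0.17  1.21  1.63] w 0.3
left face y at x=16: 38.65, yaw -27.98
```

```bash
python3 -c "
from h import *
im=get_image('top');cv2.imwrite('pics/top4.png',im)
cv2.imwrite('pics/c4.png',cv2.resize(im[120:290,250:450],None,fx=3.5,fy=3.5,interpolation=cv2.INTER_CUBIC))"
```

```text
(no output)
```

View pics/c4.png

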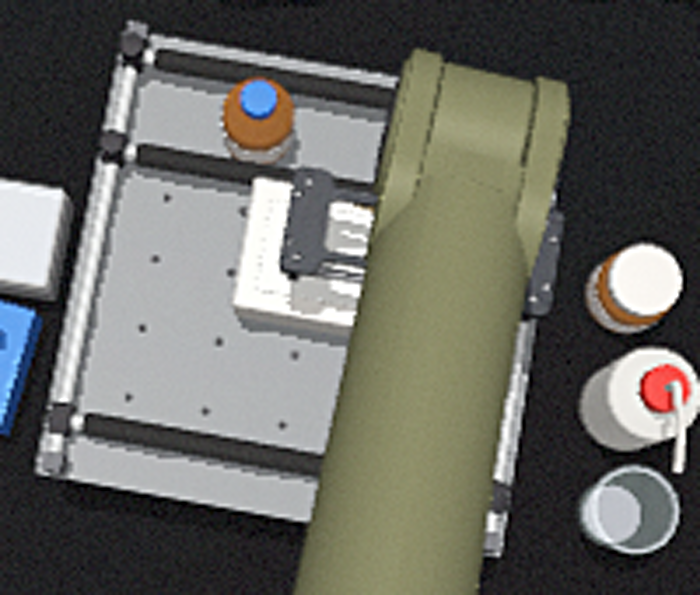

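The box's left strip stays visible from about crop x=235 to 290, so I can track its left face while pushing.

Call:
send_rows(
  rows=[
    {"hand":0,"x":0.2,"y":1,"z":0,"roll":0},
    {"hand":0,"x":0.2,"y":1,"z":0,"roll":0},
    {"hand":0,"x":0,"y":0,"z":0,"roll":0},
  ],
)

```text
time: 10.65
position: [0.6048, -0.0814, 0.2163]
tool_rot: [0.27, 3.13, 0.0]
ft_force: [-0.4, -0.5, -0.7]
grip_width: 0.008
grip_force: 0.0
```

```bash
sed -i 's/P\[:,1\]>20/P[:,1]>44/' h.py
python3 -c "
from h import *
for n in '34':print(left(cv2.imread('pics/top%s.png'%n)))
im=get_image('top');st();print(left(im))"
```

```text
left face y at x=16: 49.67, yaw 0.26
left face y at x=16: 49.67, yaw 0.26
t 10.7 plat mm 17.4 -69.0 tip over plat 36.2 world [ 0.6048 -0.0815  0.2162] tooly deg 80.12 tilt [-0.  0. -1.] F [-0.3 -0.1  0.3] q [-0.37  0.31  0.55  1.67 -0.17  1.21  1.62] w 0.5
left face y at x=16: 49.67, yaw 0.26
```

Call:
send_rows(
  rows=[
    {"hand":0,"x":0.2,"y":1,"z":0,"roll":0},
    {"hand":0,"x":0.2,"y":1,"z":0,"roll":0},
    {"hand":0,"x":0,"y":0,"z":0,"roll":0},
  ],
)

```text
time: 11.0
position: [0.6052, -0.0794, 0.2163]
tool_rot: [0.27, 3.13, 0.0]
ft_force: [-0.5, 0.6, -0.9]
grip_width: 0.004
grip_force: 0.0
```

```bash
python3 -c "
from h import *
im=get_image('top');st();print(left(im))"
```

```text
t 11.05 plat mm 17.4 -67.0 tip over plat 36.3 world [ 0.6052 -0.0795  0.2163] tooly deg 80.12 tilt [ 0.  0. -1.] F [ 0.1 -0.2 -0. ] q [-0.37  0.31  0.55  1.67 -0.17  1.21  1.62] w 0.4
left face y at x=16: 49.67, yaw 0.26
```

Call:
send_rows(
  rows=[
    {"hand":0,"x":0.2,"y":1,"z":0,"roll":0},
    {"hand":0,"x":0.1,"y":0.5,"z":0,"roll":0},
    {"hand":0,"x":0,"y":0,"z":0,"roll":0},
  ],
)

```text
time: 11.35
position: [0.6054, -0.0787, 0.2163]
tool_rot: [-0.272, -3.13, 0.001]
ft_force: [0.2, -0.8, -0.8]
grip_width: 0.002
grip_force: 0.9
```

```bash
python3 -c "
from h import *
im=get_image('top');st();print(left(im))"
```

```text
t 11.4 plat mm 17.5 -66.3 tip over plat 36.3 world [ 0.6054 -0.0788  0.2163] tooly deg 80.07 tilt [-0.    -0.001 -1.   ] F [-1.7 -1.9  0.5] q [-0.37  0.31  0.55  1.67 -0.17  1.21  1.62] w 0.9
left face y at x=16: 49.67, yaw 0.26
```

Contact came at TCP y = -66.3. I'll push to about -63.9.

Call:
send_rows(
  rows=[
    {"hand":0,"x":0.2,"y":1,"z":0,"roll":0},
    {"hand":0,"x":0.1,"y":0.7,"z":0,"roll":0},
    {"hand":0,"x":0,"y":0,"z":0,"roll":0},
  ],
)

```text
time: 11.7
position: [0.6058, -0.0766, 0.2163]
tool_rot: [0.271, 3.13, -0.0]
ft_force: [-0.3, -1.9, 0.4]
grip_width: 0.004
grip_force: 1.2
```

```bash
python3 -c "
from h import *
im=get_image('top');st();print(left(im))"
```

```text
t 11.75 plat mm 17.5 -64.0 tip over plat 36.3 world [ 0.6058 -0.0765  0.2163] tooly deg 80.1 tilt [ 0. -0. -1.] F [-1.4 -2.7 -0.2] q [-0.37  0.31  0.55  1.67 -0.17  1.21  1.61] w 0.3
left face y at x=16: 52.10, yaw 0.78
```

The left face is at 52.1 mm, so the box is centred. Next I retract, re-seat it from the front, then do the clamp.

Call:
send_rows(
  rows=[
    {"hand":0,"x":-3.4,"y":-19.7,"z":0,"roll":0},
    {"hand":0,"x":0,"y":0,"z":45,"roll":0},
    {"hand":60,"x":0,"y":0,"z":10,"roll":0},
    {"hand":60,"x":-24.9,"y":25.6,"z":0,"roll":0},
    {"hand":60,"x":-24.9,"y":25.6,"z":0,"roll":0},
    {"hand":60,"x":-24.9,"y":25.6,"z":0,"roll":0},
    {"hand":60,"x":-24.9,"y":25.6,"z":0,"roll":0},
    {"hand":60,"x":0,"y":0,"z":0,"roll":0},
    {"hand":60,"x":0,"y":0,"z":0,"roll":0},
  ],
)

```text
time: 12.65
position: [0.5028, 0.0076, 0.2717]
tool_rot: [0.266, 3.129, 0.002]
ft_force: [0.4, -0.2, 0.5]
grip_width: 0.561
grip_force: 0.0
```

```bash
python3 -c "
from h import *
im=get_image('top');cv2.imwrite('pics/top5.png',im);st();print(boxpose(im),left(im))"
```

```text
t 12.7 plat mm -97.8 0.3 tip over plat 91.7 world [0.5032 0.0065 0.2717] tooly deg 80.15 tilt [ 0.001  0.001 -1.   ] F [-0.1 -0.7 -0.6] q [-0.55  0.01  0.49  1.85 -0.    1.28  1.34] w 52.2
((43.160797119140625, -0.24224472045898438), (43.7502326965332, 107.18077087402344), 0.9125204086303711) left face y at x=16: 47.70, yaw 11.51
```

Call:
send_rows(
  rows=[
    {"hand":60,"x":0,"y":0,"z":-40,"roll":0},
    {"hand":60,"x":0,"y":0,"z":-34,"roll":0},
    {"hand":60,"x":15,"y":-2.6,"z":0,"roll":0},
    {"hand":60,"x":15,"y":-2.6,"z":0,"roll":0},
    {"hand":60,"x":10,"y":-1.7,"z":0,"roll":0},
    {"hand":60,"x":4,"y":-0.7,"z":0,"roll":0},
    {"hand":60,"x":3,"y":-0.5,"z":0,"roll":0},
    {"hand":60,"x":1.5,"y":-0.3,"z":0,"roll":0},
    {"hand":60,"x":1.5,"y":-0.3,"z":0,"roll":0},
    {"hand":60,"x":1,"y":-0.2,"z":0,"roll":0},
  ],
)

```text
time: 13.7
position: [0.553, -0.0024, 0.1974]
tool_rot: [-0.27, -3.128, -0.001]
ft_force: [-3.2, 1.4, 3.2]
grip_width: 0.689
grip_force: 2.2
```

Call:
send_rows(
  rows=[
    {"hand":60,"x":1,"y":-0.2,"z":0,"roll":0},
    {"hand":60,"x":1,"y":-0.2,"z":0,"roll":0},
  ],
)

```text
time: 13.9
position: [0.5533, -0.0025, 0.1973]
tool_rot: [-0.27, -3.123, -0.002]
ft_force: [-10.9, 1.4, 9.1]
grip_width: 0.691
grip_force: 5.9
```

```bash
python3 -c "
from h import *
st()"
```

```text
t 13.9 plat mm -46.9 -0.0 tip over plat 17.3 world [ 0.5533 -0.0025  0.1973] tooly deg 80.13 tilt [-0.006  0.002 -1.   ] F [-10.9   1.4   9.1] q [-0.5   0.2   0.51  1.83 -0.11  1.15  1.45] w 60.1
```

Seated. Now I back off, rise, hop over the clamp bar and come down in front of it.

Call:
send_rows(
  rows=[
    {"hand":60,"x":-5,"y":0.9,"z":0,"roll":0},
    {"hand":60,"x":-27.5,"y":4.8,"z":0,"roll":0},
    {"hand":60,"x":0,"y":0,"z":40,"roll":0},
    {"hand":60,"x":0,"y":0,"z":30,"roll":0},
    {"hand":60,"x":-30,"y":5.2,"z":0,"roll":0},
    {"hand":60,"x":-30,"y":5.2,"z":0,"roll":0},
    {"hand":60,"x":-25,"y":4.3,"z":0,"roll":0},
    {"hand":60,"x":0,"y":0,"z":0,"roll":0},
    {"hand":60,"x":0,"y":0,"z":0,"roll":0},
  ],
)

```text
time: 14.8
position: [0.4385, 0.0175, 0.2677]
tool_rot: [0.27, 3.128, 0.002]
ft_force: [1.0, 0.4, -0.2]
grip_width: 0.689
grip_force: 0.0
```

```bash
python3 -c "
from h import *
im=get_image('top');cv2.imwrite('pics/top6.png',im);st();print(boxpose(im),left(im))"
```

```text
t 14.85 plat mm -163.0 -0.1 tip over plat 87.7 world [0.4389 0.0173 0.2677] tooly deg 80.11 tilt [ 0.002  0.001 -1.   ] F [0.1 1.1 0.3] q [-0.58 -0.15  0.44  1.99  0.07  1.28  1.24] w 60.0
((15.919662475585938, 0.12192153930664062), (107.24072265625, 96.62639617919922), 89.91107940673828) left face y at x=16: 52.10, yaw 0.78
```

The box is at (15.9, 0.1) mm with yaw 0. Now the clamp.

Call:
send_rows(
  rows=[
    {"hand":60,"x":-4,"y":0.7,"z":0,"roll":0},
    {"hand":60,"x":0,"y":0,"z":-40,"roll":0},
    {"hand":60,"x":0,"y":0,"z":-30,"roll":0},
    {"hand":60,"x":0,"y":0,"z":0,"roll":0},
  ],
)

```text
time: 15.25
position: [0.4319, 0.0175, 0.1937]
tool_rot: [-0.271, -3.122, 0.005]
ft_force: [-0.9, 0.1, 0.4]
grip_width: 0.686
grip_force: 0.0
```

Call:
send_rows(
  rows=[
    {"hand":60,"x":6,"y":-1,"z":0,"roll":0},
    {"hand":60,"x":8,"y":-1.4,"z":0,"roll":0},
    {"hand":60,"x":10,"y":-1.7,"z":0,"roll":0},
    {"hand":60,"x":10,"y":-1.7,"z":0,"roll":0},
    {"hand":60,"x":10,"y":-1.7,"z":0,"roll":0},
    {"hand":60,"x":10,"y":-1.7,"z":0,"roll":0},
    {"hand":60,"x":10,"y":-1.7,"z":0,"roll":0},
    {"hand":60,"x":10,"y":-1.7,"z":0,"roll":0},
    {"hand":60,"x":10,"y":-1.7,"z":0,"roll":0},
    {"hand":60,"x":5,"y":-0.9,"z":0,"roll":0},
  ],
)

```text
time: 16.25
position: [0.5245, 0.0027, 0.1973]
tool_rot: [0.271, 3.129, -0.0]
ft_force: [-3.9, 0.9, 3.3]
grip_width: 0.687
grip_force: 1.7
```

```bash
python3 -c "
from h import *
st()"
```

```text
t 16.25 plat mm -76.2 0.2 tip over plat 17.3 world [0.5245 0.0027 0.1973] tooly deg 80.1 tilt [ 0.001 -0.    -1.   ] F [-3.9  0.9  3.3] q [-0.53  0.13  0.52  1.9  -0.07  1.13  1.41] w 59.8
```

Call:
send_rows(
  rows=[
    {"hand":60,"x":4,"y":-0.7,"z":0,"roll":0},
    {"hand":60,"x":3,"y":-0.5,"z":0,"roll":0},
    {"hand":60,"x":2,"y":-0.35,"z":0,"roll":0},
    {"hand":60,"x":1,"y":-0.2,"z":0,"roll":0},
    {"hand":60,"x":1,"y":-0.2,"z":0,"roll":0},
  ],
)

```text
time: 16.75
position: [0.5342, 0.001, 0.1972]
tool_rot: [-0.271, -3.13, -0.0]
ft_force: [-2.6, 0.8, 1.6]
grip_width: 0.685
grip_force: 1.6
```

Call:
send_rows(
  rows=[
    {"hand":60,"x":1,"y":-0.2,"z":0,"roll":0},
    {"hand":60,"x":1,"y":-0.2,"z":0,"roll":0},
  ],
)

```text
time: 16.95
position: [0.5357, 0.0007, 0.1972]
tool_rot: [-0.27, -3.128, -0.001]
ft_force: [-7.4, 1.4, 3.8]
grip_width: 0.69
grip_force: 3.4
```

```bash
python3 -c "
from h import *
st()"
```

```text
t 16.95 plat mm -64.8 0.1 tip over plat 17.2 world [0.5357 0.0007 0.1972] tooly deg 80.12 tilt [-0.002  0.001 -1.   ] F [-7.4  1.4  3.8] q [-0.52  0.16  0.52  1.87 -0.09  1.14  1.42] w 60.0
```

Contact is building at the expected -64.8. I'll press a little more, to about 15–20 N.

Call:
send_rows(
  rows=[
    {"hand":60,"x":1,"y":-0.2,"z":0,"roll":0},
    {"hand":60,"x":1,"y":-0.2,"z":0,"roll":0},
    {"hand":60,"x":0.5,"y":-0.1,"z":0,"roll":0},
  ],
)

```text
time: 17.25
position: [0.5362, 0.0006, 0.1971]
tool_rot: [-0.27, -3.123, -0.001]
ft_force: [-12.9, 2.3, 8.9]
grip_width: 0.688
grip_force: 6.5
```

Call:
send_rows(
  rows=[
    {"hand":60,"x":-5,"y":0.9,"z":0,"roll":0},
    {"hand":60,"x":-20,"y":3.5,"z":0,"roll":0},
    {"hand":60,"x":-10,"y":1.7,"z":20,"roll":0},
    {"hand":60,"x":0,"y":0,"z":40,"roll":0},
    {"hand":60,"x":0,"y":0,"z":40,"roll":0},
    {"hand":60,"x":6,"y":45,"z":0,"roll":0},
    {"hand":60,"x":6,"y":45,"z":0,"roll":0},
    {"hand":60,"x":6,"y":45,"z":0,"roll":0},
    {"hand":60,"x":6,"y":45,"z":0,"roll":0},
    {"hand":60,"x":6,"y":45,"z":0,"roll":0},
  ],
)

```text
time: 18.25
position: [0.5348, 0.233, 0.2977]
tool_rot: [0.271, 3.126, 0.002]
ft_force: [0.5, 0.2, -0.9]
grip_width: 0.691
grip_force: 0.0
```

Call:
send_rows(
  rows=[
    {"hand":60,"x":0,"y":0,"z":0,"roll":0},
    {"hand":60,"x":0,"y":0,"z":0,"roll":0},
    {"hand":60,"x":0,"y":0,"z":0,"roll":0},
  ],
)

```text
time: 18.55
position: [0.5345, 0.2296, 0.2973]
tool_rot: [0.274, 3.128, -0.001]
ft_force: [0.1, 0.2, 0.6]
grip_width: 0.691
grip_force: 0.0
```

```bash
python3 -c "
from h import *
im=get_image('top');cv2.imwrite('pics/top7.png',im);st();print(boxpose(im),left(im))
a=get_image('scene')
cv2.imwrite('pics/c7.png',np.hstack([cv2.resize(im[120:290,250:450],(400,340),interpolation=2),cv2.resize(a[140:310,190:390],(400,340),interpolation=2)]))"
```

```text
t 18.6 plat mm -105.1 225.1 tip over plat 117.5 world [0.5345 0.2292 0.2975] tooly deg 79.95 tilt [ 0.001 -0.    -1.   ] F [-0.1  0.4 -0.3] q [-0.75  0.17  0.34  1.63 -0.06  1.34  0.99] w 60.2
((16.007709503173828, 0.24649429321289062), (107.24716186523438, 96.69723510742188), 89.75428771972656) left face y at x=16: 52.10, yaw 0.78
```

View pics/c7.png

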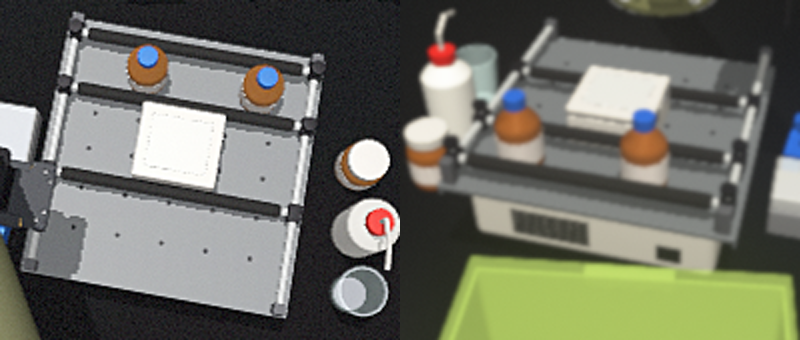

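The picture shows the box square and snug between the fixed bar and the clamp bar at crop (180,145), about (16.0, 0.2) mm with yaw about 0°. The bottles and the bench items in view are undisturbed.

```bash
python3 -c "
from bench import *
print(close_job())"
```

```text
the job is handed in; nothing more can be done
None
```

The box is centred (within about 0.3 mm), square and flush against the fixed bar, with the clamp bar pushed snug against it. Nothing else in view moved, and the job was handed in at about 19 s; no verdict was returned.

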